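Hang the cabinet key on the snap hook and prove the gate

TASK

Hang the cabinet key with the yellow grip on the snap hook of the key stand: push its ring down through the hook's sprung gate until the gate snaps shut behind it, then tug the key upward with about 7 N for a moment so that the ring bears on the shut gate from below and proves that it holds. Then let the key go so that it hangs from the hook; use only light force on the hook throughout, and leave the beaker and the flask where they stand.

Things in the scene. Friction and masses are not known exactly. Their poses are not given: they have to be found in the camera images.
- key: Cabinet key, 35 to 65 g, one rigid piece lying flat on the table: yellow plastic grip 44 long (along its x) x 22 wide (y) x 14 thick (z), a steel ring at the +x end, a brass blade at the -x end reaching to x = -49. Origin at the centre of the grip's underside; x points from the grip to the ring, z up as it lies. Pinch the grip across its 22 mm width.
- key_ring (a point): Centre of the key's steel ring, 38 mm from the key's origin along its x and 7 mm above the underside. The ring lies flat in the key's x-y plane: bore 26 across, wire 5 thick, outer diameter 36 (its far edge is 56 mm from the key's origin). Same axes as the key.
- stand: Key stand, fixed to the table: grey foot 115 x 90 x 12, a 12 mm upright post at x = +45 to height 258; a collar clamped on the post carries a steel snap hook reaching toward -x, with its mouth upward. Origin: centre of the foot, on the table; x points from the mouth back to the post, z up. Light hook: more than 15 N between key and stand (10 N from the robot itself) damages it.
- mouth (a point): Fixed point of the stand at x -20, y 0, 205 above the table: the ring's centre goes straight down through here, ring level, key's x along the stand's x. The hook is a J of 7 mm bar in the plane y = 0: upright nose at x -16 (faces -19.5, -12.5), shank at x +22. The ring's far wire goes into the mouth behind the nose, its near side outside; ring centre x -25 to -17 passes.
- gate_low (a point): Fixed point of the stand at the gate's hinge when the collar is lowest (x +20, y 0, 165 above the table). The collar is clamped up to 40 mm higher, differently each time and NOT reported: feel for it. With the shut gate's true height G (165 to 205): nose top at G + 7.5, top of the hook's bottom G - 36.5; a level ring comes to rest with its wire's centre near G - 33.
- gate (a joint): Gate: brass rod 5 thick, 31 long, hinged at the shank, ending 2 mm from the nose. 0 = shut, rigid against upward push, over 11 N damages it; opens down to 1.1 rad. Spring 0.014 N m + 0.12 per rad: 2 to 4 N of ring force near its end opens it. The ring slips past at 0.45 to 0.9 rad (13 to 24 mm below G) and it springs back to 0 above it. The ring, lifted about 28 mm off the hook's bottom, meets it.
- beaker_100: Small clear glass-like beaker 51 x 56 x 68, a bystander; origin at the centre of its underside.
- flask_100: Clear conical flask 64 diameter x 106, a bystander; origin at the centre of its underside.
Not all that is in view belongs to the job. Several things look just like the key: the one meant starts farthest to the robot's left.

How it is judged:
On the way, in this order (a step that is already met when the one before it is completed fails the run):
1. the key's ring presses the gate open (more than 0.35 rad) (value of joint gate above 0.35 rad and contact force between key and gate above 0.3 N), for 0.05 s.
2. the key is tugged upward: the gate is shut (under 0.06 rad) and the ring bears on it with more than 4 N, for 0.3 s, inside the hook (value of joint gate below 0.06 rad and contact force between key and gate above 4 N and x of key_ring in the frame of stand between -0.04 and 0.01 m and y of key_ring in the frame of stand between -0.025 and 0.025 m), for 0.3 s.
At the end, for the whole second after the job is handed in: the gate is shut (under 0.06 rad) and the released key hangs from the hook: its ring's centre lies between 45 mm in front of and 35 mm behind the stand's origin (stand x), within 35 mm of it sideways, and 90 to 175 mm above the table (value of joint gate below 0.06 rad and x of key_ring in the frame of stand between -0.045 and 0.035 m and y of key_ring in the frame of stand between -0.035 and 0.035 m and z of key_ring in the frame of stand between 0.09 and 0.175 m); the robot touches nothing.
It fails at once if the key loads the gate with more than 11 N (contact force between key and gate above 11 N).
It fails at once if the key is forced against the stand with more than 15 N (contact force between key and stand above 15 N).
It fails at once if the robot leans on the stand with more than 10 N (contact force between the arm and stand above 10 N).
It fails at once if the beaker is displaced by more than 30 mm (distance of beaker_100 from where it was at the start of the episode above 0.03 m).
It fails at once if the flask is displaced by more than 30 mm (distance of flask_100 from where it was at the start of the episode above 0.03 m).
It also fails if it takes over 51 s, if anything falls off the work surface, if the arm or the gripper's body presses on something with over 40 N, if the wrist force passes 120 N, or if a joint passes its speed limit or range.

ROBOT

A 6-joint arm with a two-finger parallel gripper is mounted at the origin on a cart in front of the work surface, level with it; the furniture and walls round the work are solid. World frame = base frame: x ahead of the robot, y to its left, z up, the work surface at z = 0. Lengths are in m, angles in rad, forces in N, time in s.
With the tool pointing down it reaches from about 0.35 to 0.775 m from the base axis. Payload 7.3 kg.
Tool frame: the origin (TCP) lies on the mounting face of the last link; the fingertips stand 178 mm ahead of it and the grasp point (between the pads) lies 159 mm ahead of it (robot.tcp_to_tips is the distance from the TCP to the fingertips, in m); z points along the fingers, y is the direction in which the jaws open and shut (so a half turn about z gives the same grasp; the last joint's range is limited). The gripper opens to 92 mm and grips with 3 to 60 N. Pads are 19 mm wide; open, the fingers measure 130 mm over their backs; the gripper's body (75 mm by 190 mm) begins 47 mm behind the grasp point.
Start: joints at [-1.461, 0.342, 1.524, -0, 1.275, -0.146], TCP at [0.133, -0.508, 0.405] pointing down, gripper open.
Joint ranges: [-2.53, 2.53], [-0.77, 2.02], [0.04, 2.7], [-1, 4.14], [0.28, 2.66], [-3.11, 3.11]. Speed limits (rad/s): [2.57, 2.57, 3.14, 3.14, 3.14, 3.14].

INTERFACE

Orientations are given as [roll, pitch, yaw] about the fixed x, y, z axes, in that order (R = Rz(yaw) Ry(pitch) Rx(roll)).
In Python, from cell import robot, viewer gives the robot as it stands.
- The arm moves only by the shell command python3 -m creep 'ROWS' [OPENING] [FORCE]. ROWS is JSON, a list that holds one entry, the list of rows, each a list of 6 numbers: the shift along the world's x, y, z in mm, then the turn, a rotation vector about the world's x, y, z in degrees. A call has 1 to 5 rows; each row shifts and turns the pose as measured when the row begins; what a row does not reach is not made up. A row lasts 1/12 s, in which the tool goes at most 41.7 mm and 7.16 degrees, less where a joint would pass 70% of its speed; a pose out of reach is approached as far as the arm can. A call with a gripper value outside its range is refused whole. OPENING is the closure, from -1 (fully open) to 1 (shut), set as the call begins (- or left out, the last holds). The fingers move at their own pace and stop on an object; FORCE is the grip in N (left out, the last holds). Time passes only in rows, so rows that do not move let the fingers close. It gives the time, the measured TCP pose, the force and the opening at its end, in the units of the state.
- robot.observe(): the state, without advancing time (a new reading comes with each control period).
- viewer.read_camera(name): name is "side" or "top" or "wrist"; returns the picture (384x512x3 uint8, blue, green, red); there is no depth.
- viewer.camera_model(name): a dict with "fx", "fy", "cx", "cy" (pixels), "pose" (4x4, takes a point from camera to world coordinates); the wrist camera has in their place "mount" (4x4, takes a point from camera to tool coordinates, whose origin is the TCP and whose axes are the flange's). Camera axes: x right, y up, looking along -z (the intrinsics and any distortion apply to the point x, -y, -z); pixel columns grow to the right and rows downward; lengths in m; the calibration is good to about 2 mm. The wrist camera is an equidistant fisheye: a pixel r from the principal point sees the ray r / f radians off the axis. A picture is of the moment at which its call begins: read the wrist's pose just before it. camera_model takes no time and is no camera call.
- robot.hand_in(): hands the job in, once; it reports no verdict.
The state is a dict: "time": time; "qpos": joint angles; "qvel": joint speeds; "joint_efforts": joint torques, N m; "tool_pos": TCP position; "tool_rot": TCP orientation; "contact_force": force on the tool from outside, world axes, zero at the start; "torque": the same for the moment, N m; "opening": finger opening in m.
Only numpy, scipy, OpenCV 4.12 (cv2) and the standard library are available. Lean on these libraries where they do the work, as an engineer would, in place of code of your own. Each camera call takes 0.05 s, during which the arm holds its last target. There are 200 camera calls.

## Working session

There is one attempt and no reset: what is moved stays moved. The work goes in short steps, Python scripts to look and compute and a shell command to move; the robot and the scene stay as the last step left them, time stands still between calls to the robot, and variables do not carry over. Pictures are saved under pics/ and viewed, about 8 in all and at most 12, crops included, and the job is handed in when it is done.

```bash
ls; mkdir -p pics; python3 - <<'E'
from cell import robot, viewer
import cv2, numpy as np
np.set_printoptions(precision=4,suppress=True)
print(robot.observe())
a=[]
for n in ("top","side","wrist"):
    im=viewer.read_camera(n); cv2.imwrite(f"pics/{n}0.png",im)
    print(n,viewer.camera_model(n))
E
```

```text
pics
{'time': 0.0, 'qpos': array([-1.461 ,  0.3427,  1.525 , -0.    ,  1.2754, -0.146 ]), 'qvel': array([-0.0019, -0.0002, -0.0003,  0.0006, -0.0011, -0.001 ]), 'joint_efforts': array([ -0.0008, -43.1246, -24.4222,   0.0718,   0.0559,  -0.0001]), 'tool_pos': array([ 0.1328, -0.5078,  0.4041]), 'tool_rot': array([-3.1401, -0.0002,  0.2558]), 'contact_force': array([-0.4854,  0.3185,  0.5999]), 'torque': array([0.0274, 0.0355, 0.0211]), 'opening': 0.09178152619800863}
top {'fx': 379.44799307793227, 'fy': 379.44799307793227, 'cx': 249.45914851977258, 'cy': 188.6812881353986, 'pose': array([[-0.0275,  0.9764, -0.2143,  0.2793],
       [-0.9996, -0.0264,  0.008 , -0.0885],
       [ 0.0022,  0.2144,  0.9767,  1.4586],
       [ 0.    ,  0.    ,  0.    ,  1.    ]])}
side {'fx': 375.0090901406481, 'fy': 375.0090901406481, 'cx': 251.61849478450088, 'cy': 191.4224937873447, 'pose': array([[ 0.9983,  0.0167, -0.0553,  0.5031],
       [-0.0563,  0.496 , -0.8665, -1.0627],
       [ 0.0129,  0.8681,  0.4961,  0.689 ],
       [ 0.    ,  0.    ,  0.    ,  1.    ]])}
wrist {'fx': 297.3186396354542, 'fy': 297.3186396354542, 'cx': 252.82061558709944, 'cy': 186.81447323803917, 'mount': array([[-0.    ,  0.9686,  0.2485,  0.0658],
       [ 1.    , -0.    ,  0.    , -0.0007],
       [ 0.    ,  0.2485, -0.9686,  0.0205],
       [ 0.    ,  0.    ,  0.    ,  1.    ]])}
```

View pics/top0.png

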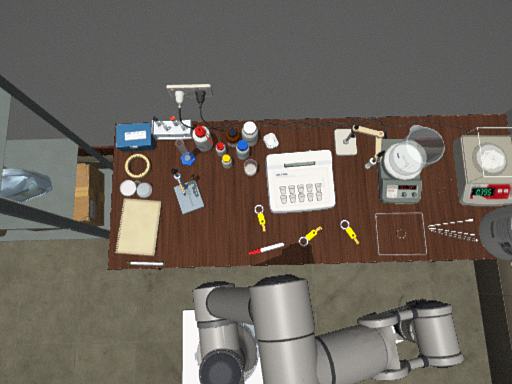

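View pics/side0.png

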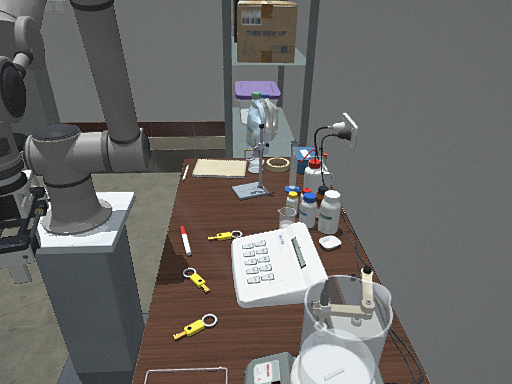

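```bash
cat > h.py <<'E'
from cell import robot, viewer
import cv2, numpy as np
from scipy.spatial.transform import Rotation as R
np.set_printoptions(precision=4,suppress=True)
def ray(n,u,v):
    m=viewer.camera_model(n)
    if n=="wrist":
        s=robot.observe(); T=np.eye(4); T[:3,:3]=R.from_euler('xyz',s['tool_rot']).as_matrix(); T[:3,3]=s['tool_pos']; P=T@m['mount']
        a,b=(u-m['cx']),(v-m['cy']); r=np.hypot(a,b); t=r/m['fx']
        d=np.array([a/r*np.sin(t),-b/r*np.sin(t),-np.cos(t)])
    else:
        P=m['pose']; d=np.array([(u-m['cx'])/m['fx'],-(v-m['cy'])/m['fy'],-1])
    return P[:3,3],P[:3,:3]@d
def plane(n,u,v,z):
    o,d=ray(n,u,v); return o+d*(z-o[2])/d[2]
def proj(n,p):
    m=viewer.camera_model(n); q=np.linalg.inv(m['pose'])@np.append(p,1)
    return m['cx']+m['fx']*q[0]/-q[2], m['cy']-m['fy']*q[1]/-q[2]
E
python3 - <<'E'
from h import *
t=cv2.imread('pics/top0.png'); s=cv2.imread('pics/side0.png')
A=cv2.resize(t[130:245,165:275],None,fx=4,fy=4,interpolation=cv2.INTER_CUBIC)
B=cv2.resize(s[120:250,200:290],None,fx=4,fy=4,interpolation=cv2.INTER_CUBIC)
h=max(A.shape[0],B.shape[0]); A=cv2.copyMakeBorder(A,0,h-A.shape[0],0,0,0); B=cv2.copyMakeBorder(B,0,h-B.shape[0],0,0,0)
cv2.imwrite('pics/c1.png',np.hstack([A,B])[:, :800])
hsv=cv2.cvtColor(t,cv2.COLOR_BGR2HSV); m=cv2.inRange(hsv,(22,150,120),(35,255,255))
n,l,st,c=cv2.connectedComponentsWithStats(m)
for i in range(1,n):
    if st[i,4]>25:
        ys,xs=np.where(l==i); p=np.array([plane('top',x,y,.014) for x,y in zip(xs,ys)]); w,v=np.linalg.eigh(np.cov(p[:,:2].T))
        print(c[i],st[i,4],p.mean(0),v[:,1],np.sqrt(w*12))
for p in [(189,197),(176,188),(183,214),(205,206),(194,181)]: print(p,plane('top',*p,.012))
E
```

```text
[226.    157.913] 46 [ 0.7237 -0.0107  0.014 ] [-0.9987 -0.0503] [0.0259 0.0283]
[261.3133 219.8916] 83 [ 0.4727 -0.1423  0.014 ] [-0.9703 -0.2418] [0.0231 0.0615]
[311.6154 233.8077] 78 [ 0.4143 -0.3316  0.014 ] [-0.6383  0.7698] [0.0236 0.0533]
[351.061  233.4146] 82 [ 0.4117 -0.4817  0.014 ] [-0.8577 -0.5142] [0.0245 0.0545]
(189, 197) [0.5699 0.1353 0.012 ]
(176, 188) [0.6071 0.1862 0.012 ]
(183, 214) [0.5039 0.1579 0.012 ]
(205, 206) [0.5328 0.0733 0.012 ]
(194, 181) [0.6333 0.1161 0.012 ]
```

View pics/c1.png

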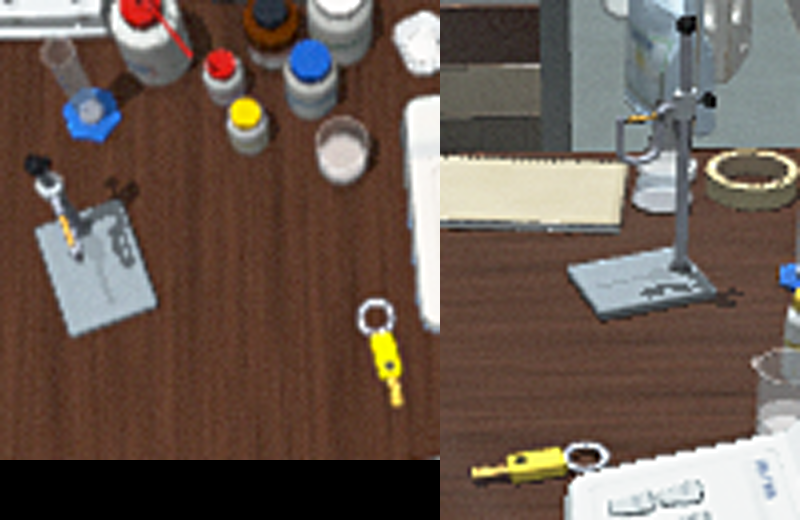

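The crops show the target key with its ring at about top px (259,209) and grip (261,219). The stand foot is near (189,197), with the post at upper left, so the hook opens toward the robot. The orange gate is at side px (249,149). The beaker is at (251,167), off the carrying path.

```bash
python3 - <<'E'
from h import *
t=cv2.imread('pics/top0.png'); s=cv2.imread('pics/side0.png')
# key
hsv=cv2.cvtColor(t,cv2.COLOR_BGR2HSV)
m=cv2.inRange(hsv,(22,150,120),(35,255,255)); m[:205]=0;m[:,:245]=0;m[:,280:]=0
ys,xs=np.where(m); print(xs.min(),xs.max(),ys.min(),ys.max())
r=cv2.inRange(hsv,(0,0,110),(180,70,255)); r[:,:252]=0;r[:,266:]=0;r[:202]=0;r[216:]=0
ys,xs=np.where(r); print('ring px',xs.min(),xs.max(),ys.min(),ys.max(),xs.mean(),ys.mean())
print('ring',plane('top',(xs.min()+xs.max())/2,(ys.min()+ys.max())/2,.007),plane('top',165+377/4-.4,130+317/4-.4,.007))
print('grip',plane('top',165+385/4-.4,130+355/4-.4,.014),'bladeend',plane('top',165+397/4-.4,130+404/4-.4,.008))
# foot: grey hull
f=cv2.inRange(hsv,(90,10,70),(125,90,255)); f[:178]=0;f[218:]=0;f[:,:170]=0;f[:,208:]=0
n,l,st,c=cv2.connectedComponentsWithStats(f); i=1+st[1:,4].argmax(); print(st[i])
ys,xs=np.where(l==i); p=np.array([plane('top',x,y,.012)[:2] for x,y in zip(xs,ys)])
print('foot rect',cv2.minAreaRect((p*1000).astype(np.float32)))
C=[plane('top',165+a/4-.4,130+b/4-.4,.012)[:2] for a,b in [(38,230),(72,335),(157,305),(120,200)]]
C=np.array(C);print('corners',C,'mean',C.mean(0),'sides',[np.linalg.norm(C[i]-C[i-1]) for i in range(4)])
d=C[0]-C[1]+C[3]-C[2]; a=np.arctan2(d[1],d[0]); print('yaw',a)
print('phone',plane('top',267,208,.03),plane('top',267,208,.0), plane('top',270,212,.0))
for cam in('top','side'):
    h2=cv2.cvtColor(t if cam=='top' else s,cv2.COLOR_BGR2HSV)
    g=cv2.inRange(h2,(10,120,120),(30,255,255)); ys,xs=np.where(g)
    k=((xs>175)&(xs<190)&(ys>180)&(ys<200)) if cam=='top' else ((xs>242)&(xs<256)&(ys>143)&(ys<156))
    print(cam,'gate px',xs[k].mean(),ys[k].mean(),k.sum(),xs[k].min(),xs[k].max(),ys[k].min(),ys[k].max())
    o,dd=ray(cam,xs[k].mean(),ys[k].mean()); 
    nrm=np.array([-np.sin(a),np.cos(a),0]); c0=np.append(C.mean(0),0)
    if cam=='side': q=o+dd*(nrm@(c0-o))/(nrm@dd); print('gate in stand plane',q, 'stand x',(q-c0)@[np.cos(a),np.sin(a),0]);S=(o,dd)
    else: T=(o,dd)
A=np.array([T[1],-S[1]]).T; u=np.linalg.lstsq(A,S[0]-T[0],rcond=None)[0]; print('tri',T[0]+u[0]*T[1],S[0]+u[1]*S[1])
E
```

```text
257 265 213 230
ring px 254 263 204 213 258.28 208.46
ring [ 0.5182 -0.1332  0.007 ] [ 0.5168 -0.1345  0.007 ]
grip [ 0.4786 -0.1408  0.014 ] bladeend [ 0.4321 -0.1508  0.008 ]
[174 178  30  36 668]
foot rect ((586.9347534179688, 141.5616455078125), (146.05059814453125, 88.80867004394531), 18.638097763061523)
corners [[0.6109 0.1937]
 [0.5064 0.1594]
 [0.5335 0.0777]
 [0.6389 0.1138]] mean [0.5724 0.1361] sides [np.float64(0.08466045173922679), np.float64(0.109909051380353), np.float64(0.086102552733118), np.float64(0.11140607078633742)]
yaw 0.32331624318245245
phone [ 0.5155 -0.165   0.03  ] [ 0.5204 -0.1666  0.    ] [ 0.5044 -0.1776  0.    ]
top gate px 181.22222222222223 186.77777777777777 9 180 182 184 190
side gate px 250.0 148.85714285714286 7 247 253 148 149
gate in stand plane [0.5719 0.1359 0.1726] stand x -0.0006065349102357959
tri [0.5746 0.1377 0.1725] [0.5719 0.1375 0.1719]
```

G by triangulation is about 0.172. The key is at about (0.479, -0.1405) with yaw 0.19, and the stand is at (0.572, 0.136) with yaw 0.32. I'm moving to above the key.

```bash
python3 -m creep '[[[28,30,-4,0,0,-0.4],[28,30,-4,0,0,-0.4],[28,30,-4,0,0,-0.4],[28,30,-4,0,0,-0.4],[28,30,-4,0,0,-0.4]]]' -0.1 10; python3 -m creep '[[[28,30,-4,0,0,-0.4],[28,30,-4,0,0,-0.4],[28,30,-4,0,0,-0.4],[28,30,-4,0,0,-0.4],[28,30,-4,0,0,-0.4]]]'
```

```text
time: 0.57
tool_pos: [0.2707, -0.3582, 0.3822]
tool_rot: [3.141, 0.002, 0.207]
contact_force: [0.3, 0.4, 1.4]
opening: 0.0632
time: 0.98
tool_pos: [0.4103, -0.2045, 0.3618]
tool_rot: [3.141, 0.002, 0.168]
contact_force: [0.7, -0.3, -0.9]
opening: 0.0504
```

```bash
python3 -m creep '[[[27,26,-16,0,0,0.4],[27,26,-16,0,0,0.4],[11,12,-6,0,0,0.4],[0,0,0,0,0,0]]]'; python3 - <<'E'
from h import *
print(robot.observe()['tool_pos'],robot.observe()['tool_rot'])
im=viewer.read_camera('wrist'); cv2.imwrite('pics/w1.png',im)
hsv=cv2.cvtColor(im,cv2.COLOR_BGR2HSV); m=cv2.inRange(hsv,(22,150,100),(35,255,255))
n,l,st,c=cv2.connectedComponentsWithStats(m)
for i in range(1,n):
    if st[i,4]>100:
        print(st[i],c[i],plane('wrist',*c[i],.012))
E
```

```text
time: 1.32
tool_pos: [0.4799, -0.1321, 0.3223]
tool_rot: [3.142, 0.0, 0.196]
contact_force: [0.1, 0.2, -0.5]
opening: 0.0506
[ 0.4799 -0.1321  0.3223] [3.1415 0.0001 0.1963]
[250 160  18  41 122] [253.459  184.6393] [ 0.4727 -0.1342  0.012 ]
```

View pics/w1.png

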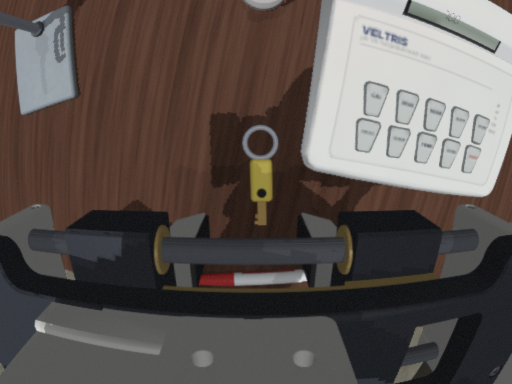

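The ring is at (260,143), the grip at (261,180) and the blade end at (262,223). The phone's near-left corner is at (308,160). The stand foot shows corners at (20,112) and (76,94).

```bash
python3 - <<'E'
from h import *
im=cv2.imread('pics/w1.png')
hsv=cv2.cvtColor(im,cv2.COLOR_BGR2HSV); m=cv2.inRange(hsv,(22,120,60),(35,255,255)); m[:150]=0; m[235:]=0; m[:,:240]=0; m[:,285:]=0
k=cv2.findNonZero(m); print(cv2.boundingRect(k)); 
g=k[(k[:,0,1]<203)]; (c,wh,an)=cv2.minAreaRect(g); print(c,wh,an)
G=plane('wrist',*c,.014); r=plane('wrist',260,143,.009); b=plane('wrist',262,222,.009)
print('grip',G,'ring',r,'blade',b, np.arctan2(*(r-b)[[1,0]]), np.linalg.norm(r-G))
for p in [(20,112),(76,94),(70,8)]: print('foot',plane('wrist',*p,.012))
print('phone',plane('wrist',306,160,.03))
E
```

```text
(250, 159, 23, 43)
(261.0, 180.0) (42.0, 22.0) 90.0
grip [ 0.4794 -0.1405  0.014 ] ring [ 0.5149 -0.1324  0.009 ] blade [ 0.4339 -0.1511  0.009 ] 0.22700257000937304 0.036760899612348893
foot [0.5075 0.162  0.012 ]
foot [0.5353 0.0752 0.012 ]
foot [0.6342 0.1083 0.012 ]
phone [ 0.51   -0.1769  0.03  ]
```

```bash
python3 -m creep '[[[-4,-9,-30,0,0,1.7],[0,0,-30,0,0,0],[0,0,-30,0,0,0],[0,0,-20,0,0,0],[0,0,0,0,0,0]]]'
```

```text
time: 1.78
tool_pos: [0.4731, -0.1462, 0.2128]
tool_rot: [3.135, -0.005, 0.225]
contact_force: [-0.7, -0.9, -0.4]
opening: 0.0504
```

```bash
python3 -m creep '[[[2,4.5,-10,0.3,0.2,0],[0,0,-10,0,0,0],[0,0,-8,0,0,0],[0,0,0,0,0,0]]]'
```

```text
time: 2.12
tool_pos: [0.475, -0.1443, 0.1857]
tool_rot: [3.139, -0.005, 0.221]
contact_force: [-0.3, 0.0, -0.2]
opening: 0.0505
```

```bash
python3 -m creep '[[[0.5,3,-4,0.1,0.3,0],[0,0,-1.5,0,0,0]]]'; python3 -m creep '[[[0,0,0,0,0,0],[0,0,0,0,0,0],[0,0,0,0,0,0],[0,0,0,0,0,0],[0,0,0,0,0,0]]]' 1 55; python3 -m creep '[[[0,0,0,0,0,0],[0,0,0,0,0,0]]]'
```

```text
time: 2.28
tool_pos: [0.476, -0.1415, 0.1809]
tool_rot: [3.14, -0.002, 0.221]
contact_force: [-0.1, 0.0, 0.1]
opening: 0.0511
time: 2.7
tool_pos: [0.4767, -0.1413, 0.1823]
tool_rot: [3.138, -0.004, 0.222]
contact_force: [-0.4, 0.3, -1.0]
opening: 0.0219
time: 2.87
tool_pos: [0.4767, -0.1413, 0.1825]
tool_rot: [3.138, -0.004, 0.222]
contact_force: [1.2, 0.5, -1.2]
opening: 0.0208
```

```bash
python3 -m creep '[[[0,0,20,0.1,0.2,0],[0,0,35,0,0,0],[0,0,40,0,0,0],[0,0,40,0,0,0],[0,0,40,0,0,0]]]'; python3 -m creep '[[[0,20,38,0,0,0],[5,35,10,0,0,1],[5,35,0,0,0,1],[5,35,0,0,0,1],[5,35,0,0,0,1]]]'
```

```text
time: 3.28
tool_pos: [0.4728, -0.1397, 0.3549]
tool_rot: [-3.128, 0.017, 0.222]
contact_force: [0.1, -1.0, -1.3]
opening: 0.0209
time: 3.7
tool_pos: [0.4926, 0.0184, 0.4147]
tool_rot: [3.141, -0.002, 0.282]
contact_force: [1.5, 0.0, 0.2]
opening: 0.0215
```

```bash
python3 -m creep '[[[4,30,0,0,0,0.7],[6,30,0,0,0,0.7],[6,25,0,0,0,0.5],[6,10,-4,0,0,0],[0,0,0,0,0,0]]]'; python3 - <<'E'
from h import *
s=robot.observe();print(s['tool_pos'],s['tool_rot'],s['opening'])
w=viewer.read_camera('wrist');t=viewer.read_camera('top');sd=viewer.read_camera('side')
cv2.imwrite('pics/w2.png',w);cv2.imwrite('pics/t2.png',t);cv2.imwrite('pics/s2.png',sd)
W=w[:300,60:440]; S=cv2.resize(sd[60:220,200:300],None,fx=4,fy=4,interpolation=cv2.INTER_CUBIC)
o=np.zeros((max(W.shape[0],S.shape[0]),W.shape[1]+S.shape[1],3),np.uint8); o[:W.shape[0],:W.shape[1]]=W;o[:S.shape[0],W.shape[1]:]=S
T=cv2.resize(t[150:235,140:235],None,fx=4,fy=4,interpolation=cv2.INTER_CUBIC); o[302:602,:380]=T[:300,:380] if o.shape[0]>=602 else o[302:602,:380]*0+T[:300,:380]
cv2.imwrite('pics/c2.png',o[:600]); print(o.shape)
E
```

```text
time: 4.12
tool_pos: [0.5138, 0.1241, 0.4113]
tool_rot: [-3.141, -0.004, 0.324]
contact_force: [-0.5, 0.7, -1.2]
opening: 0.0216
[0.5138 0.1241 0.4113] [-3.1408 -0.0041  0.3244] 0.02157979935243
(640, 780, 3)
```

View pics/c2.png

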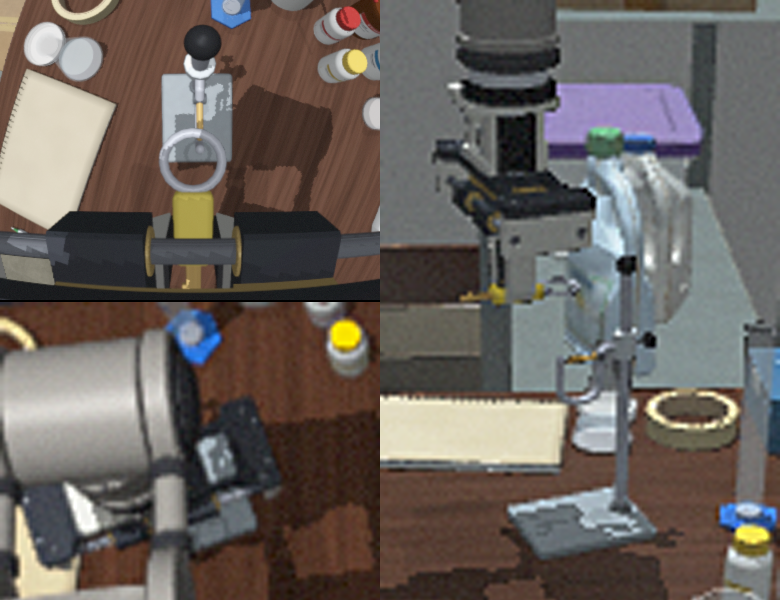

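The wrist view shows the ring at px (252,160), with the gate (259,115) and the nose (259,150) slightly to its right. The side view shows the key level above the hook.

```bash
cat > st.py <<'E'
from h import *
import sys
w=cv2.imread(sys.argv[1]); s=robot.observe()
hsv=cv2.cvtColor(w,cv2.COLOR_BGR2HSV); m=cv2.inRange(hsv,(12,110,80),(28,255,255)); m[:80]=0;m[145:]=0;m[:,:240]=0;m[:,280:]=0
k=cv2.findNonZero(m)[:,0]; print('gate px',k.min(0),k.max(0),k.mean(0),len(k))
c0=np.array([.574,.1363]); a=.315; ux=np.array([np.cos(a),np.sin(a)]); uy=np.array([-ux[1],ux[0]])
st=lambda p:np.array([(p[:2]-c0)@ux,(p[:2]-c0)@uy])*1000
for v in (k[:,1].min(),k[:,1].max()):
    u=k[k[:,1]==v][:,0].mean(); p=plane('wrist',u,v,.1725); print('gate end',u,v,p,'stand mm',st(p))
p=plane('wrist',263,44,.258); print('post top stand',st(p))
g=cv2.inRange(hsv,(0,0,120),(180,50,255)); 
z=s['tool_pos'][2]-.1755
print('ring z',z); p=plane('wrist',252.5,160.5,z); print('ring',p,st(p),'by tcp',st(s['tool_pos']+.0405*np.array([np.cos(s['tool_rot'][2]),np.sin(s['tool_rot'][2]),0])))
E
python3 st.py pics/w2.png
```

```text
gate px [258 118] [262 139] [260.0488 123.8049] 41
gate end 261.0 118 [0.5744 0.1363 0.1725] stand mm [ 0.3568 -0.1506]
gate end 259.0 139 [0.5592 0.1327 0.1725] stand mm [-15.1925   1.175 ]
post top stand [35.5701  1.5327]
ring z 0.23645701177892398
ring [0.5521 0.1353 0.2365] [-21.0975   5.8663] by tcp [-21.7186   4.9499]
```

```bash
python3 - <<'E'
from h import *
w=cv2.imread('pics/w2.png'); cv2.imwrite('pics/c3.png',cv2.resize(w[20:210,200:320],None,fx=5,fy=5,interpolation=cv2.INTER_CUBIC)[:, :][0:950:1][:600] if 0 else cv2.resize(w[80:200,200:320],None,fx=5,fy=5,interpolation=cv2.INTER_CUBIC))
E
```

```text
(no output)
```

View pics/c3.png

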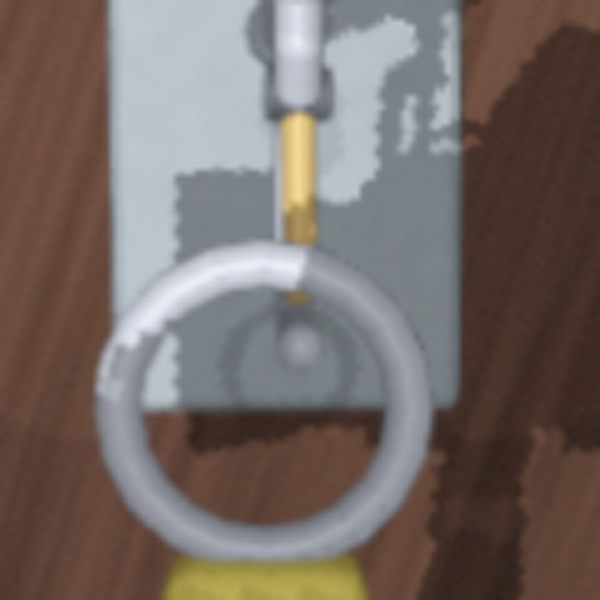

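The gate spans px (259.6,102.4) to (259.4,140.6), the nose tip is at (260,149) and the ring centre at (252.8,160). The foot's near edge is at row 161.5, columns 223 to 291.6.

```bash
cat >> h.py <<'E'
c0=np.array([.574,.1363]); a0=.315; ux=np.array([np.cos(a0),np.sin(a0)]); uy=np.array([-ux[1],ux[0]])
st=lambda p:np.array([(p[:2]-c0)@ux,(p[:2]-c0)@uy])*1000
E
python3 - <<'E'
from h import *
for n,u,v,z in [('gate hinge-ish(+18?)',259.6,102.4,.1725),('gate end -11',259.4,140.6,.172),('nose -16',260,149,.180),('foot L -57.5,45',223,161.5,.012),('foot R -57.5,-45',291.6,161.5,.012),('ring',252.8,160,.2358)]:
    p=plane('wrist',u,v,z); print(n,p,st(p))
# implied G from gate length: visible 29ish
E
```

```text
gate hinge-ish(+18?) [0.585  0.1409 0.1725] [11.8557  0.9668]
gate end -11 [0.5581 0.132  0.172 ] [-16.4253   0.8573]
nose -16 [0.5532 0.1301 0.18  ] [-21.7384   0.5511]
foot L -57.5,45 [0.5048 0.1601 0.012 ] [-58.4539  44.1153]
foot R -57.5,-45 [0.533  0.0756 0.012 ] [-57.8056 -44.9663]
ring [0.5523 0.1352 0.2358] [-20.9327   5.7089]
```

```bash
python3 - <<'E'
from h import *
nrm=np.array([*uy,0]); C=np.append(c0,0)
def sp(n,u,v,y=0):
    o,d=ray(n,u,v); q=o+d*((nrm@(C-o)+y)/(nrm@d)); return st(q)[0],q[2]*1000
f=lambda a,b:(200+(a-380)/4-.375,60+b/4-.375)
for n,a,b in [('nose top',561,356),('hook bottom',575,396),('gate end',567,358),('gate hinge',604,352),('post ball',627,265),('post mid',623,420),('post base',621,505),('collar',622,345)]: print(n,sp('side',*f(a,b)))
print('ring,y5', sp('side',*f(568,288),.0055))
for n,a,b in [('L',508,510),('near',540,556),('R',655,535)]: print(n,plane('side',*f(a,b),.012), st(plane('side',*f(a,b),.012)))
g=lambda a,b:(165+a/4-.375,130+b/4-.375)
print('top0 post ball',st(plane('top',*g(37,165),.258)),'nose',st(plane('top',*g(78,255),.18)),'ring collar',st(plane('top',*g(49,183),.2)))
E
```

```text
nose top (np.float64(-21.217571559363545), np.float64(176.3477401041067))
hook bottom (np.float64(-7.962773004803223), np.float64(136.54175224766408))
gate end (np.float64(-15.687736002642762), np.float64(173.68781361729424))
gate hinge (np.float64(18.666664680119556), np.float64(174.37387684969985))
post ball (np.float64(38.17011603196201), np.float64(251.26981264936416))
post mid (np.float64(38.35941340373716), np.float64(105.75060700982763))
post base (np.float64(38.66723227008552), np.float64(18.66967134776598))
collar (np.float64(35.484995003155106), np.float64(178.56310033520205))
ring,y5 (np.float64(-13.112626921051959), np.float64(235.12515924301024))
L [0.5063 0.1542 0.012 ] [-58.798   38.0012]
near [0.5336 0.0701 0.012 ] [-58.9484 -50.4238]
R [0.6383 0.1034 0.012 ] [ 50.9563 -51.181 ]
top0 post ball [36.6288 -0.4294] nose [-26.6259  -2.0374] ring collar [36.6325  0.5072]
```

Three views put the post at stand x 37 to 38 and the nose at about -21.5 in my frame. So the true origin is about 5 mm further toward -x than I assumed, and I'll position the ring relative to the nose seen in the wrist view instead. The correction is about (-3, -6.5) mm.

```bash
python3 -m creep '[[[-3,-6.5,-8,0,0.2,0],[0,0,-8,0,0,0],[0,0,-8,0,0,0],[0,0,-4,0,0,0],[0,0,0,0,0,0]]]'; python3 - <<'E'
from h import *
s=robot.observe(); y=s['tool_rot'][2]
p=s['tool_pos']+np.array([np.cos(y),np.sin(y),0])*.0405; print('ring by tcp',st(p),s['tool_pos'][2]-.1755,s['tool_rot'])
w=viewer.read_camera('wrist'); cv2.imwrite('pics/w3.png',w); cv2.imwrite('pics/c4.png',cv2.resize(w[80:200,200:320],None,fx=5,fy=5,interpolation=cv2.INTER_CUBIC))
E
```

```text
time: 4.68
tool_pos: [0.5094, 0.109, 0.3808]
tool_rot: [-3.141, 0.001, 0.314]
contact_force: [-0.8, 0.5, -0.7]
opening: 0.0212
ring by tcp [-29.3663  -6.0244] 0.20532890390076786 [-3.1413  0.0014  0.3139]
```

View pics/c4.png

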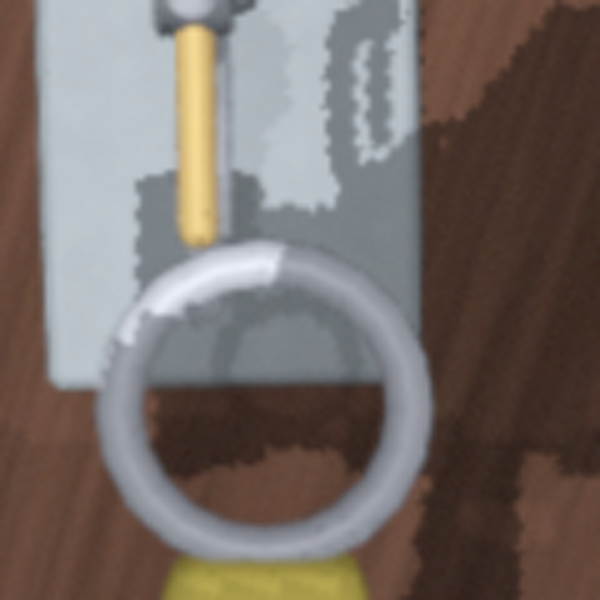

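The ring (264,400 in the crop) is now about 7 mm right of the gate line (199) and too far forward, because the last move overshot. I'm correcting that and letting the arm settle.

```bash
cat > w.py <<'E'
from h import *
s=robot.observe(); y=s['tool_rot'][2]
p=s['tool_pos']+np.array([np.cos(y),np.sin(y),0])*.0405; d=np.array([-26,.7])-st(p)
e=d[0]*ux+d[1]*uy
print('ring st',st(p),'z',s['tool_pos'][2]-.1755,'go',e,'F',s['contact_force'],'rot',s['tool_rot'],'T',s['torque'])
E
python3 -m creep '[[[1,6,0,0,0,0],[0,0,0,0,0,0],[0,0,0,0,0,0]]]'; python3 w.py
```

```text
time: 4.98
tool_pos: [0.5109, 0.1153, 0.3814]
tool_rot: [-3.141, 0.001, 0.313]
contact_force: [-0.4, 0.1, 0.0]
opening: 0.0215
ring st [-26.0317  -0.4609] z 0.20590149630081211 go [-0.3295  1.1136] F [-0.3609  0.0707  0.0335] rot [-3.1414  0.0007  0.3131] T [0.0116 0.0485 0.0101]
```

Good. I'll descend gently, about 4 mm per row, watching the force.

```bash
python3 -m creep '[[[0,0.5,-6,0,0,0],[0,0,-6,0,0,0],[0,0,-3,0,0,0],[0,0,0,0,0,0]]]'; python3 w.py; python3 - <<'E'
from h import *
w=viewer.read_camera('wrist'); cv2.imwrite('pics/w4.png',w); sd=viewer.read_camera('side')
a=cv2.resize(w[80:200,200:320],None,fx=4,fy=4,interpolation=cv2.INTER_CUBIC); b=cv2.resize(sd[100:180,215:280],None,fx=6,fy=6,interpolation=cv2.INTER_CUBIC)
cv2.imwrite('pics/c5.png',np.hstack([a[:480],b[:480,:320] if b.shape[1]<320 else b[:480,:320]]))
E
```

```text
time: 5.32
tool_pos: [0.5109, 0.1166, 0.3655]
tool_rot: [3.141, -0.001, 0.315]
contact_force: [0.2, -1.1, -0.6]
opening: 0.0213
ring st [-25.5922   0.8077] z 0.18999437793844742 go [-0.3544 -0.2287] F [ 0.1803 -1.1264 -0.6196] rot [ 3.1414 -0.001   0.3145] T [-0.0284  0.0229  0.0151]
```

View pics/c5.png

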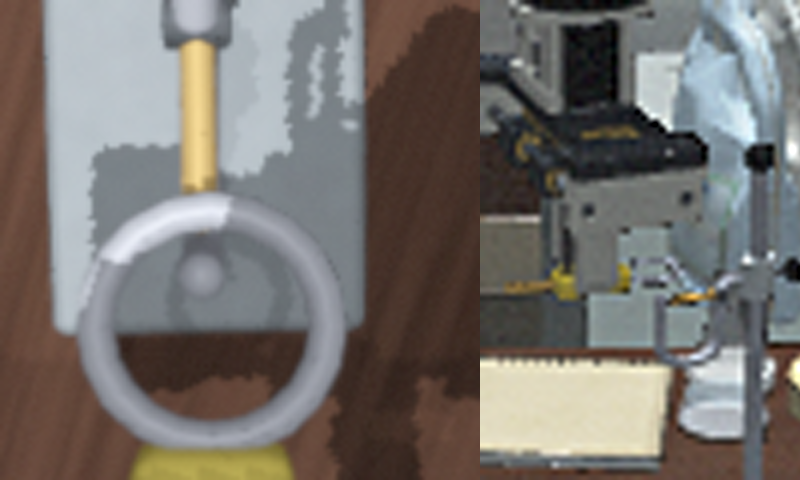

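The nose tip (203,275 in the crop) lies inside the ring, with the centre at about (213,322). That puts the far wire over the gate end about 5 mm behind the nose, which is within tolerance. I'm pressing down.

```bash
python3 -m creep '[[[0.3,-0.3,-4,0,0,0],[0,0,-4,0,0,0],[0,0,-3,0,0,0]]]'; python3 w.py;  python3 -m creep '[[[0,0,-3,0,0,0],[0,0,-3,0,0,0]]]'; python3 w.py
```

```text
time: 5.67
tool_pos: [0.5116, 0.1162, 0.3552]
tool_rot: [3.141, -0.004, 0.314]
contact_force: [0.4, -0.0, -0.7]
opening: 0.0213
ring st [-25.0354   0.2004] z 0.17968616601271226 go [-1.0719  0.1761] F [ 0.3593 -0.0464 -0.7181] rot [ 3.1407 -0.0038  0.3144] T [-0.0409  0.0236 -0.0009]
time: 5.83
tool_pos: [0.5116, 0.1161, 0.3484]
tool_rot: [3.141, -0.004, 0.314]
contact_force: [-0.9, -0.1, 0.5]
opening: 0.0213
ring st [-25.0693   0.1221] z 0.17290731546904314 go [-1.0639  0.2612] F [-0.8994 -0.0577  0.4559] rot [ 3.1407 -0.0036  0.3142] T [ 0.0114  0.0625 -0.0257]
```

```bash
for i in 1; do python3 -m creep '[[[0,0,-3,0,0,0],[0,0,-3,0,0,0]]]'; python3 w.py; done; python3 -m creep '[[[0,0,-3,0,0,0],[0,0,-3,0,0,0]]]'; python3 w.py
```

```text
time: 6.0
tool_pos: [0.5117, 0.1161, 0.3419]
tool_rot: [3.141, -0.004, 0.314]
contact_force: [-0.0, -0.5, 0.3]
opening: 0.021
ring st [-25.0061   0.0767] z 0.16641560352375107 go [-1.1381  0.2847] F [-0.0468 -0.5253  0.3296] rot [ 3.1407 -0.0041  0.3141] T [ 0.0541 -0.1182  0.0064]
time: 6.17
tool_pos: [0.5121, 0.1162, 0.3359]
tool_rot: [3.14, -0.006, 0.314]
contact_force: [0.4, -0.2, 2.4]
opening: 0.0214
ring st [-24.6177  -0.0103] z 0.1604356492368889 go [-1.5344  0.2471] F [ 0.431  -0.2389  2.3568] rot [ 3.1402 -0.0064  0.3141] T [ 0.0792 -0.1808 -0.0337]
```

```bash
python3 -m creep '[[[0,0,-3,0,0.1,0],[0,0,-3,0,0,0]]]'; python3 w.py; python3 -m creep '[[[0,0,-3,0,0.1,0],[0,0,-2,0,0,0]]]'; python3 w.py
```

```text
time: 6.33
tool_pos: [0.5124, 0.1161, 0.3301]
tool_rot: [3.14, -0.007, 0.314]
contact_force: [-0.2, -0.1, 4.0]
opening: 0.0212
ring st [-24.332   -0.1316] z 0.15455684105582268 go [-1.8435  0.2739] F [-0.1524 -0.1067  3.9902] rot [ 3.1402 -0.0066  0.3141] T [-0.0341 -0.0563  0.0022]
time: 6.5
tool_pos: [0.5121, 0.116, 0.3245]
tool_rot: [3.141, -0.003, 0.314]
contact_force: [-3.1, -1.1, 1.3]
opening: 0.0212
ring st [-24.6997  -0.1872] z 0.14898647328198178 go [-1.5112  0.4407] F [-3.0785 -1.0864  1.3252] rot [ 3.1407 -0.0035  0.3141] T [-0.2284  0.4501 -0.0289]
```

```bash
python3 -m creep '[[[0,0,-2,0,0,0],[0,0,-2,0,0,0]]]'; python3 w.py; python3 -m creep '[[[0,0,0,0,0,0],[0,0,0,0,0,0]]]'; python3 w.py
```

```text
time: 6.67
tool_pos: [0.5116, 0.1159, 0.3191]
tool_rot: [3.141, -0.001, 0.314]
contact_force: [0.6, -0.2, -1.0]
opening: 0.0213
ring st [-25.1467  -0.0833] z 0.14364398648417054 go [-1.0539  0.4804] F [ 0.5797 -0.163  -0.9724] rot [ 3.1413 -0.0009  0.3141] T [-0.0327 -0.0012  0.0495]
time: 6.83
tool_pos: [0.5114, 0.116, 0.3179]
tool_rot: [-3.141, 0.001, 0.314]
contact_force: [0.4, -0.2, -0.5]
opening: 0.0212
ring st [-25.303    0.0355] z 0.1424465116684715 go [-0.8686  0.4159] F [ 0.4345 -0.2047 -0.5422] rot [-3.1412  0.0009  0.3141] T [ 0.0219  0.0012 -0.0116]
```

The force dropped away at z ≈ 0.145, so the gate has let the ring past. I'm lifting until it meets the gate from below.

```bash
python3 -m creep '[[[0,0,4,0,0,0],[0,0,4,0,0,0],[0,0,4,0,0,0],[0,0,3,0,0,0]]]'; python3 w.py; python3 -m creep '[[[0,0,2,0,0,0],[0,0,2,0,0,0]]]'; python3 w.py
```

```text
time: 7.17
tool_pos: [0.5114, 0.1161, 0.3336]
tool_rot: [-3.141, 0.002, 0.314]
contact_force: [0.8, 1.1, -0.6]
opening: 0.0211
ring st [-25.2682   0.1134] z 0.1581402977263307 go [-0.8776  0.331 ] F [ 0.7975  1.0781 -0.5634] rot [-3.1408  0.002   0.3142] T [-0.0222 -0.0305 -0.0382]
time: 7.33
tool_pos: [0.5116, 0.1161, 0.339]
tool_rot: [-3.141, 0.0, 0.314]
contact_force: [-0.1, -0.1, -0.7]
opening: 0.0212
ring st [-25.1109   0.1332] z 0.1635165665566597 go [-1.0209  0.2635] F [-0.0972 -0.0562 -0.7163] rot [-3.1412  0.0003  0.3142] T [-0.011   0.0173 -0.0024]
```

```bash
python3 -m creep '[[[0,0,1,0,0,0],[0,0,1,0,0,0]]]'; python3 w.py; python3 -m creep '[[[0,0,1,0,0,0]]]'; python3 w.py; python3 -m creep '[[[0,0,1,0,0,0]]]'; python3 w.py
```

```text
time: 7.5
tool_pos: [0.5115, 0.1161, 0.3414]
tool_rot: [-3.141, 0.0, 0.314]
contact_force: [2.2, 0.2, -5.0]
opening: 0.0213
ring st [-25.2002   0.1105] z 0.16588424332436036 go [-0.9431  0.3127] F [ 2.2317  0.196  -5.0341] rot [-3.1413  0.0002  0.3142] T [-0.08   -0.0104  0.0589]
time: 7.58
tool_pos: [0.5115, 0.1161, 0.342]
tool_rot: [-3.141, 0.001, 0.314]
contact_force: [2.9, 0.5, -7.5]
opening: 0.021
ring st [-25.2122   0.1326] z 0.16652222761507496 go [-0.9248  0.2954] F [ 2.9312  0.4507 -7.5141] rot [-3.1411  0.0007  0.3141] T [-0.0345 -0.2038 -0.0047]
time: 7.67
tool_pos: [0.5115, 0.1161, 0.3425]
tool_rot: [-3.141, 0.001, 0.314]
contact_force: [3.2, 1.0, -8.8]
opening: 0.021
ring st [-25.1547   0.125 ] z 0.16695162552546128 go [-0.9819  0.2848] F [ 3.1539  1.0164 -8.7913] rot [-3.1409  0.0013  0.3141] T [ 0.0158 -0.2962 -0.035 ]
```

Contact at G≈0.17 and the gate holds. The tug is 7.5 to 8.8 N, so I'm easing slightly and holding.

```bash
python3 -m creep '[[[0,0,-0.1,0,0,0]]]'; python3 w.py; python3 -m creep '[[[0,0,0,0,0,0]]]'; python3 w.py
```

```text
time: 7.75
tool_pos: [0.5116, 0.1161, 0.3419]
tool_rot: [-3.141, 0.002, 0.314]
contact_force: [1.4, 1.1, -5.8]
opening: 0.0213
ring st [-25.0697   0.0931] z 0.16642243462680434 go [-1.0726  0.2889] F [ 1.4371  1.12   -5.841 ] rot [-3.1407  0.0018  0.314 ] T [ 0.0071 -0.0946  0.0002]
time: 7.83
tool_pos: [0.5116, 0.1161, 0.3415]
tool_rot: [-3.141, 0.002, 0.314]
contact_force: [1.1, -0.7, -5.1]
opening: 0.0212
ring st [-25.0647   0.1125] z 0.1660154023358431 go [-1.0713  0.2688] F [ 1.1072 -0.6983 -5.096 ] rot [-3.1406  0.0024  0.314 ] T [-0.0191 -0.0475 -0.0004]
```

```bash
python3 -m creep '[[[0,0,0.6,0,0,0]]]'; python3 w.py; python3 -m creep '[[[0,0,0.6,0,0,0]]]'; python3 w.py;  python3 -m creep '[[[0,0,0.4,0,0,0]]]'; python3 w.py
```

```text
time: 7.92
tool_pos: [0.5116, 0.1161, 0.3418]
tool_rot: [-3.14, 0.003, 0.314]
contact_force: [1.7, 0.5, -4.9]
opening: 0.0215
ring st [-25.0917   0.0963] z 0.16627363003619677 go [-1.0506  0.2926] F [ 1.7036  0.5255 -4.9211] rot [-3.1404  0.0032  0.314 ] T [-0.0566 -0.1083  0.0083]
time: 8.0
tool_pos: [0.5116, 0.1161, 0.3422]
tool_rot: [-3.14, 0.004, 0.314]
contact_force: [3.1, 0.8, -7.2]
opening: 0.0215
ring st [-25.0962   0.1005] z 0.16665515237487205 go [-1.045  0.29 ] F [ 3.1101  0.835  -7.2012] rot [-3.1402  0.0036  0.3139] T [-0.0594 -0.1837  0.026 ]
time: 8.08
tool_pos: [0.5116, 0.1161, 0.3424]
tool_rot: [-3.14, 0.004, 0.314]
contact_force: [3.0, 1.2, -8.1]
opening: 0.0212
ring st [-25.0697   0.086 ] z 0.16690698233217444 go [-1.0748  0.2955] F [ 2.9633  1.2177 -8.0942] rot [-3.1402  0.0038  0.3139] T [-0.0545 -0.1798 -0.0603]
```

```bash
python3 -m creep '[[[0,0,0.25,0,0,0],[0,0,0.25,0,0,0]]]'; python3 w.py; python3 -m creep '[[[0,0,0.3,0,0,0],[0,0,0.3,0,0,0]]]'; python3 w.py; python3 - <<'E'
from h import *
sd=viewer.read_camera('side'); w=viewer.read_camera('wrist')
a=cv2.resize(w[60:200,190:310],None,fx=4,fy=4,interpolation=cv2.INTER_CUBIC); b=cv2.resize(sd[110:190,225:278],None,fx=6,fy=6,interpolation=cv2.INTER_CUBIC)
cv2.imwrite('pics/c6.png',np.hstack([a[:480],b[:480]]))
E
```

```text
time: 8.25
tool_pos: [0.5116, 0.1161, 0.3426]
tool_rot: [-3.14, 0.004, 0.314]
contact_force: [3.4, 1.2, -7.5]
opening: 0.0212
ring st [-25.0338   0.0993] z 0.16709947564452599 go [-1.1048  0.2718] F [ 3.3659  1.1703 -7.4775] rot [-3.1401  0.0042  0.314 ] T [-0.0146 -0.2367 -0.0292]
time: 8.42
tool_pos: [0.5117, 0.1161, 0.3429]
tool_rot: [-3.14, 0.005, 0.314]
contact_force: [3.3, 0.5, -8.8]
opening: 0.0211
ring st [-24.9921   0.0825] z 0.1673983174344168 go [-1.1496  0.2749] F [ 3.2953  0.4892 -8.8107] rot [-3.1399  0.0045  0.3139] T [ 0.0419 -0.1775 -0.0574]
```

View pics/c6.png

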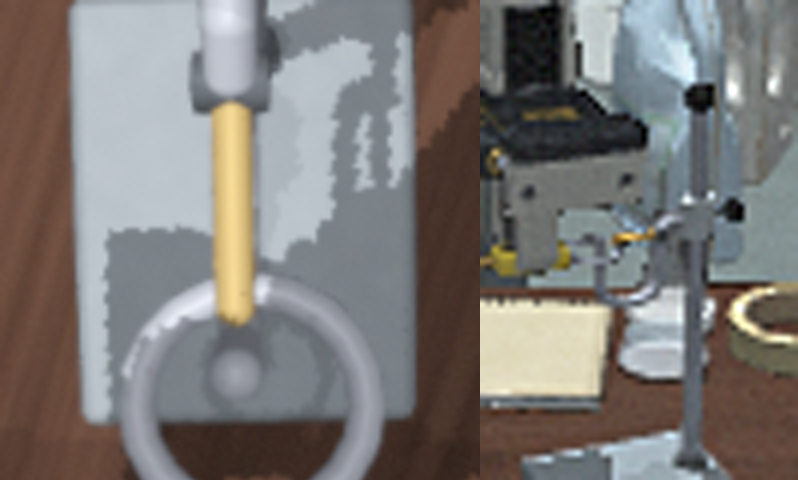

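The wrist view shows the gate shut and lying over the ring's wire, with the ring around the nose. The tug stayed above 4 N for about 0.9 s. Next I lower the ring onto the hook's bottom and release.

```bash
python3 -m creep '[[[0,0,-4,0,0,0],[0,0,-5,0,0,0],[0,0,-5,0,0,0],[0,0,-4,0,0,0]]]'; python3 w.py; python3 -m creep '[[[0,0,-3,0,-0.2,0],[0,0,-2,0,0,0],[0,0,0,0,0,0]]]'; python3 w.py
```

```text
time: 8.85
tool_pos: [0.5116, 0.1161, 0.3264]
tool_rot: [-3.141, 0.001, 0.314]
contact_force: [-0.3, 0.2, -1.0]
opening: 0.0214
ring st [-25.049    0.0859] z 0.15086958188098576 go [-1.0944  0.2892] F [-0.2854  0.1756 -0.9535] rot [-3.1411  0.0006  0.3141] T [-0.0504 -0.0298 -0.0324]
time: 9.1
tool_pos: [0.5114, 0.1161, 0.3204]
tool_rot: [3.141, -0.002, 0.314]
contact_force: [0.1, 0.8, -0.8]
opening: 0.0212
ring st [-25.3226   0.1412] z 0.1449458499891308 go [-0.8172  0.3215] F [ 0.1393  0.7562 -0.8126] rot [ 3.141  -0.0024  0.3142] T [ 0.0126  0.0157 -0.0075]
```

```bash
python3 -m creep '[[[0,0,-2,0,0,0],[0,0,-1,0,0,0],[0,0,-1,0,0,0],[0,0,0,0,0,0]]]'; python3 w.py; python3 -m creep '[[[0,0,-1,0,0,0]]]'; python3 w.py
```

```text
time: 9.43
tool_pos: [0.5115, 0.1161, 0.3164]
tool_rot: [3.141, -0.003, 0.314]
contact_force: [-0.3, 0.3, -0.0]
opening: 0.0211
ring st [-25.2035   0.1259] z 0.14089373587214782 go [-0.9352  0.2991] F [-0.3459  0.2796 -0.0468] rot [ 3.1409 -0.0032  0.3142] T [ 0.0475  0.0367 -0.0105]
time: 9.52
tool_pos: [0.5116, 0.1161, 0.3156]
tool_rot: [3.141, -0.004, 0.314]
contact_force: [-0.3, -0.7, -0.7]
opening: 0.0217
ring st [-25.1117   0.1137] z 0.14005054221050955 go [-1.0263  0.2823] F [-0.2803 -0.7007 -0.6846] rot [ 3.1408 -0.0036  0.3142] T [-0.0745 -0.0002 -0.0129]
```

Close to resting, about 2 mm above. Releasing now.

```bash
python3 -m creep '[[[0,0,0,0,0,0],[0,0,0,0,0,0],[0,0,0,0,0,0],[0,0,0,0,0,0],[0,0,0,0,0,0]]]' -1 10; python3 -m creep '[[[0,0,0,0,0,0],[0,0,0,0,0,0],[0,0,0,0,0,0],[0,0,0,0,0,0],[0,0,0,0,0,0]]]'; python3 w.py
```

```text
time: 9.93
tool_pos: [0.5117, 0.1161, 0.3159]
tool_rot: [3.141, -0.004, 0.314]
contact_force: [-0.2, 0.2, -0.3]
opening: 0.0502
time: 10.35
tool_pos: [0.5118, 0.1161, 0.3161]
tool_rot: [3.14, -0.005, 0.314]
contact_force: [-1.2, 0.4, -0.1]
opening: 0.0833
ring st [-24.9169   0.0691] z 0.14057141883742097 go [-1.2252  0.2643] F [-1.2332  0.4    -0.0746] rot [ 3.1404 -0.005   0.3142] T [-0.0041  0.0036 -0.0286]
```

```bash
python3 -m creep '[[[-6,-2,12,0,0,0],[-8,-3,20,0,0,0],[-8,-3,25,0,0,0],[-8,-3,25,0,0,0],[-8,-3,25,0,0,0]]]'; python3 -m creep '[[[-5,-10,5,0,0,0],[0,-15,0,0,0,0],[0,-10,0,0,0,0],[0,0,0,0,0,0],[0,0,0,0,0,0]]]';  python3 -m creep '[[[0,0,0,0,0,0],[0,0,0,0,0,0],[0,0,0,0,0,0],[0,0,0,0,0,0],[0,0,0,0,0,0]]]'; python3 - <<'E'
from h import *
sd=viewer.read_camera('side'); w=viewer.read_camera('wrist')
a=cv2.resize(w[:240,130:330],None,fx=2.4,fy=2.4,interpolation=cv2.INTER_CUBIC); b=cv2.resize(sd[110:206,225:278],None,fx=6,fy=6,interpolation=cv2.INTER_CUBIC)
cv2.imwrite('pics/c7.png',np.hstack([a[:576],b[:576]]))
E
```

```text
time: 10.77
tool_pos: [0.4702, 0.1014, 0.4237]
tool_rot: [-3.14, 0.007, 0.315]
contact_force: [0.3, -0.6, 0.5]
opening: 0.0919
time: 11.18
tool_pos: [0.4617, 0.064, 0.4376]
tool_rot: [3.14, -0.005, 0.315]
contact_force: [0.8, 0.5, 0.5]
opening: 0.0916
time: 11.6
tool_pos: [0.4619, 0.065, 0.4353]
tool_rot: [-3.141, -0.001, 0.315]
contact_force: [-1.1, -0.5, -0.2]
opening: 0.0921
```

View pics/c7.png

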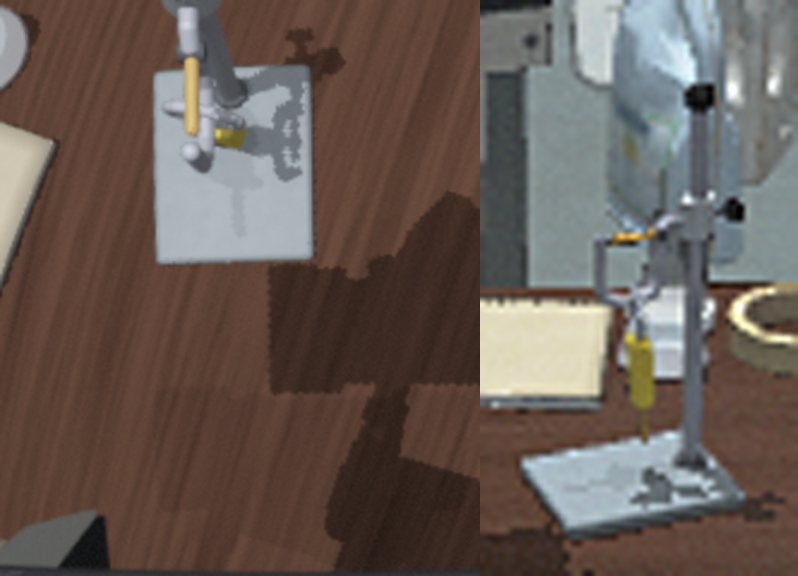

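The key hangs from the hook: the grip is at c7 (640,370) in the side view, the gate is shut, and the gripper is clear. I'm letting it settle for about 2.5 s and then handing in.

```bash
Z='[[[0,0,0,0,0,0],[0,0,0,0,0,0],[0,0,0,0,0,0],[0,0,0,0,0,0],[0,0,0,0,0,0]]]'; python3 -m creep '[[[0,0,0,0,0,0],[0,0,0,0,0,0],[0,0,0,0,0,0],[0,0,0,0,0,0],[0,0,0,0,0,0]]]' >/dev/null; python3 -m creep '[[[0,0,0,0,0,0],[0,0,0,0,0,0],[0,0,0,0,0,0],[0,0,0,0,0,0],[0,0,0,0,0,0]]]' >/dev/null; python3 -m creep '[[[0,0,0,0,0,0],[0,0,0,0,0,0],[0,0,0,0,0,0],[0,0,0,0,0,0],[0,0,0,0,0,0]]]'; python3 -m creep '[[[0,0,0,0,0,0],[0,0,0,0,0,0],[0,0,0,0,0,0],[0,0,0,0,0,0],[0,0,0,0,0,0]]]'; python3 - <<'E'
from h import *
nrm=np.array([*uy,0]); C=np.append(c0,0)
for i in range(3):
    im=viewer.read_camera('side'); h=cv2.cvtColor(im,cv2.COLOR_BGR2HSV); m=cv2.inRange(h,(22,120,60),(35,255,255)); m[:155]=0;m[185:]=0;m[:,:240]=0;m[:,262:]=0
    c=cv2.findNonZero(m)[:,0].mean(0); o,d=ray('side',*c); q=o+d*(nrm@(C-o))/(nrm@d); print('grip',c,st(q),q[2])
print(robot.hand_in())
E
```

```text
time: 12.95
tool_pos: [0.4619, 0.0652, 0.4354]
tool_rot: [-3.141, -0.001, 0.316]
contact_force: [-0.3, 0.6, -0.9]
opening: 0.092
time: 13.37
tool_pos: [0.4619, 0.0652, 0.4354]
tool_rot: [-3.141, -0.001, 0.316]
contact_force: [-0.3, 0.1, -0.5]
opening: 0.092
grip [250.4565 172.2391] [0.5289 0.    ] 0.081684036540707
grip [250.4681 172.1277] [0.5679 0.    ] 0.08212448356572932
grip [250.4565 172.2391] [0.5289 0.    ] 0.081684036540707
the job is handed in; nothing more can be done
None
```

The yellow key is hanging from the snap hook with the gate shut. I handed the job in at about 13.5 s of the 51 s allowed, and no verdict was reported.

- **Gate:** I pushed the ring down through it with about 4 N. The force dropped away at a ring height of about 0.145 m, when the gate sprang back.
- **Tug:** I pulled up against the shut gate with about 5 to 9 N for about 0.9 s. A wrist picture during the tug showed the gate shut above the ring's wire. These forces are wrist readings, so I could not separate the gate's share; about 3 N of the reading was sideways.
- **Final checks:** After release the side view shows the key hanging still, its grip centre about 82 mm above the table, so the ring is at roughly 120 mm. The gripper is clear of everything, and it never went near the beaker or the flask. I did not measure those two again at the end.
- **Disagreement:** The foot's near edge put the stand about 5 mm further back than its post, nose and gate did. I trusted the nose seen in the wrist camera, and the fit was good. The first move over the mouth overshot by about 8 mm and was corrected before the ring went in.

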